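# Uncover the air manifold and shut one valve

## Robot

A 7-joint arm with a two-finger parallel gripper is mounted at the origin on a cart in front of the work surface, level with it; the furniture and walls round the work are solid. World frame = base frame: x ahead of the robot, y to its left, z up, the work surface at z = 0. Lengths are in m, angles in degrees, forces in N, time in s.
With the tool pointing down it reaches from about 0.35 to 0.9 m from the base axis. Payload 19.9 kg.
Tool frame: the origin (TCP) lies on the centre line of the jaws, within the pads' length; the fingertips stand 22 mm ahead of it and the grasp point (between the pads) lies 3 mm ahead of it (r.tip_extent is the distance from the TCP to the fingertips, in m); z points along the fingers, y is the line along which they close (so a half turn about z gives the same grasp; the last joint's range is limited). The gripper opens to 85 mm and grips with 20 to 120 N. Pads are 22 mm wide; open, the fingers measure 114 mm over their backs; the gripper's body (76 mm by 85 mm) begins 54 mm behind the grasp point. The pads swing forward as they close: fully open they stand 13 mm farther back than shut.
Start: joints at [67.523, 23.915, -0.59, 92.452, 0.269, 63.638, -3.037], TCP at [0.215, -0.587, 0.227] pointing down, gripper open.
Joint ranges: [-161.28, 161.28], [-22.2, 115.67], [-73.04, 71.86], [3.21, 147.25], [-68.34, 248.33], [10.77, 114.83], [-161.83, 161.83]. Speed limits (degrees/s): [108.29, 108.29, 136.94, 136.94, 172.46, 172.46, 172.46].

## Interface

Orientations are given as [roll, pitch, yaw] about the fixed x, y, z axes, in that order (R = Rz(yaw) Ry(pitch) Rx(roll)).
In Python, from cell import r, cams gives the robot as it stands.
- The arm moves only by the tool move_arm, never from a script. Its argument "motion" is a list of rows, each a list of 7 numbers: the turn, a rotation vector about the world's x, y, z normalised to -1 to 1, where 1 is 2 rad, then the shift along the world's x, y, z normalised to -1 to 1, where 1 is 0.4 m, then the opening, from 0 (shut) to 1 (fully open). In form: [[wx, wy, wz, x, y, z, gripper], ...]. A call has 1 to 12 rows; each row is the pose to reach, as a shift and turn from the pose commanded when the call began; what a row does not reach only later rows make up. A row lasts 1/12 s, in which the tool goes at most 41.7 mm and 7.16 degrees, less where a joint would pass 70% of its speed; a pose out of reach is approached as far as the arm can. A call with a number of a shift or a turn outside -1 to 1 is refused whole. A call with a gripper value outside its range is refused whole. The fingers move at their own pace and stop on an object; "grip_force" is the grip in N (left out, the last holds). Time passes only in rows, so rows that repeat a pose let the fingers close. It gives the time, the measured TCP pose, the force, the opening and the grip force at its end, in the units of the state.
- r.state(): the state, without advancing time (a new reading comes with each control period).
- cams.snapshot(name): name is "scene" or "top" or "wrist"; returns the picture (420x560x3 uint8, blue, green, red); there is no depth.
- cams.camera_info(name): a dict with "camera_matrix" (3x3 intrinsics, pixels), "rvec" (rotation vector, rad) and "tvec" (3), from world to camera coordinates, as OpenCV has them; the wrist camera has in their place "hand_eye" (4x4, takes a point from camera to tool coordinates, whose origin is the TCP and whose axes are the flange's). Camera axes: x right, y down, z forward; pixel columns grow to the right and rows downward; lengths in m; the calibration is good to about 2 mm. A picture is of the moment at which its call begins: read the wrist's pose just before it. camera_info takes no time and is no camera call.
- r.finish_job(): hands the job in; it is judged then, once.
The state is a dict: "clock": time; "qpos": joint angles; "joint_vel": joint speeds; "tau": joint torques, N m; "position": TCP position; "ee_rot": TCP orientation; "force": force on the tool from outside, world axes, zero at the start; "wrist_torque": the same for the moment, N m; "gripper_width": finger opening in m; "finger_force": force on a finger pad.
Only numpy, scipy, OpenCV 4.12 (cv2) and the standard library are available. Lean on these libraries where they do the work, as an engineer would, in place of code of your own. Each camera call takes 0.05 s, during which the arm holds its last target. There are 200 camera calls.

## Task

Shut off the air to one scribe at the manifold box on the bench. Without lifting the cover, push it (it has an upright rib to push against) along its guides to the stop at the other end of the box, so that the two valve handles are uncovered; then push the handle that ends in a round disc a quarter turn, counter-clockwise seen from above, until it is fully shut against its stop. Leave the plain straight handle as it is and do not disturb the things lying round the box. Nothing needs to be gripped.

Things in the scene. Friction and masses are not known exactly. Their poses are not given: they have to be found in the camera images.
- air_box: grey steel manifold box, 194 x 492 x 60 mm, fixed to the bench. Origin on its underside; x to its back (away from the robot), y along its length to the robot's left, z up; yaw within 0.25 rad. It reaches from y = -240 to +252 mm. Aluminium guides along both long sides (inner faces x = +-88 mm) and end stops (inner faces y = -230 and +242 mm) rise to 60 mm above the bench
- well_mid (a point): middle of the floor of the open well that holds the two valves, at box x = 0, y = -111.5 mm, 6 mm above the bench. The well reaches from x = -75 to +75 and y = -223 to 0 mm of the box; its walls are 50 mm high. Under the cover at the start
- deck_mid (a point): middle of the flat top, 50 mm above the bench, of the closed half of the box (box y = 0 to 242 mm), on which the cover parks
- cover: loose aluminium plate, 172 x 230 x 7 mm, 0.3 to 0.65 kg, lying between the guides over the well, underside 50 mm above the bench; slides along y of the box with 2 mm play each side and 1 to 8 N friction. Origin: centre of its underside; axes as the box. The origin starts at y = -112 to -90 mm of the box; at the far stop it is at +127 mm
- cover_rib (a point): top centre of the upright dark steel rib on the middle of the cover, to push against: 70 mm wide (x), 10 mm thick (y), its top 86 mm above the bench, 29 mm above the plate's top face
- disc_hub (a point): centre of the top of the disc handle's hub, on its upright turning axis, 46 mm above the bench. In the box frame it lies at x = 35 mm and y = -60 or -155 mm (the two valves swap places between runs). Axes as the box; it does not turn with the handle
- disc_tip (a point): centre of the top of the round disc (32 mm across, 12 mm thick, dark spot in its middle) at the end of the steel handle to be shut, 46 mm from the turning axis; the bar between is 12 mm wide. Handle and disc stand 33 to 46 mm above the bench. Turns with the handle
- disc_handle (a joint): angle of the handle that ends in a disc (rad): 0 = open, handle pointing to the front (-x) of the box; grows counter-clockwise seen from above; pi/2 = shut, at a hard stop, handle pointing to the box's -y end, away from the parked cover. Starts at 0 to 0.15. About 2 N at its end turns it; it stays where it is left
- plain_hub (a point): centre of the top of the plain handle's hub, on its upright turning axis, 46 mm above the bench. In the box frame it lies at x = 35 mm and y = -60 or -155 mm (the two valves swap places between runs). Axes as the box; it does not turn with the handle
- plain_tip (a point): point on the top of the plain straight handle, 46 mm from its turning axis; a steel bar 12 mm wide with a rounded end 60 mm from the axis, 33 to 46 mm above the bench. Turns with the handle
- plain_handle (a joint): angle of the plain handle, which must stay as it is (rad): 0 = open, handle pointing to the front (-x) of the box; grows counter-clockwise seen from above; pi/2 = shut, at a hard stop, handle pointing to the box's -y end, away from the parked cover. Starts at 0 to 0.15. About 2 N at its end turns it; it stays where it is left
- vial_near: loose clear vial with a white cap, 34 mm across, 68 mm high, standing in front of the box; origin at its underside. Leave alone
- toe: loose fossil toe bone, 67 x 82 x 30 mm, lying in front of the box; origin at its underside. Leave alone
- tweez: loose tweezers, 79 x 93 x 14 mm, lying in front of the box; origin at the underside. Leave alone
- scribe: loose air scribe (pen-shaped tool), 49 x 177 x 17 mm, lying behind the box; origin at its underside. Leave alone

How it is judged (in metres and radians):
On the way, in this order (a step that is already met when the one before it is completed fails the run):
1. the cover has been slid along its guides to the other end (y of cover in the frame of air_box above 0.105 m and z of cover in the frame of air_box below 0.055 m), for 0.2 s.
2. the disc-ended handle has been pushed shut (all of step 1 and value of joint disc_handle above 1.45 rad), for 0.2 s.
At the end, for the whole second after the job is handed in: The cover lies flat between its guides, at rest, within 22 mm of the far stop; the disc-ended handle is shut to within 0.12 rad of its stop (above 1.45 rad); the end of the plain handle is within 10 mm of where it started (all of step 2 and angle between cover's own z axis and vertical below 0.03 rad and linear speed of cover below 0.01 m/s and distance of plain_tip from where it was at the start of the episode below 0.01 m); the robot touches nothing.
It fails at once if the cover was lifted (10 mm or more) or tipped out of its guides (z of cover in the frame of air_box above 0.06 m or angle between cover's own z axis and vertical above 0.12 rad).
It fails at once if the plain handle was turned (its end moved over 15 mm) (distance of plain_tip from where it was at the start of the episode above 0.015 m).
It fails at once if a thing lying round the box (vial, toe bone, tweezers, air scribe) was moved over 20 mm (distance of any of vial_near, toe, tweez, scribe from where it was at the start of the episode above 0.02 m).
It also fails if it takes over 51 s, if anything falls off the work surface, if the arm or the gripper's body presses on something with over 40 N, if the wrist force passes 120 N, or if a joint passes its speed limit or range.

## Working session

There is one attempt and no reset: what is moved stays moved. The work goes in short steps, Python scripts to look and compute and a tool call to move; the robot and the scene stay as the last step left them, time stands still between calls to the robot, and variables do not carry over. Pictures are saved under pics/ and viewed, at most 10 in all, crops included, and the job is handed in when it is done.

Besides the shell and the picture viewer there is one more tool, called after "Call:" as a command line: name --pt "numbers of a row" for each row, then --argument value for the rest. move_arm: Moves the arm, as the interface text tells. Scaled input: -1 to 1 covers 0.4 m each way for a shift and 2 rad each way for a turn. Its arguments: {"type":"object","properties":{"motion":{"type":"array","items":{"type":"array","items":{"type":"number","minimum":-1,"maximum":1}}},"grip_force":{"type":"number"}},"required":["motion"]}

```bash
mkdir -p pics
python3 - <<'E'
from cell import r,cams
import cv2,numpy as np
s=r.state();print(s['clock'],s['position'],s['ee_rot'],s['gripper_width'],r.tip_extent)
for n in('top','scene'):
    cv2.imwrite(f'pics/{n}0.png',cams.snapshot(n));c=cams.camera_info(n);print(n,c)
E
```

```text
0.0 [ 0.2146394  -0.58658819  0.22622921] [-1.79926586e+02  4.67677799e-03  2.00993078e+01] 0.08545967912289883 0.022
top {'camera_matrix': array([[427.48387606,   0.        , 282.41815246],
       [  0.        , 427.48387606, 216.60200842],
       [  0.        ,   0.        ,   1.        ]]), 'rvec': array([ 2.13129662, -2.16937842,  0.19165166]), 'tvec': array([0.11762434, 0.5525762 , 0.95147668])}
scene {'camera_matrix': array([[409.38057116,   0.        , 284.61647666],
       [  0.        , 409.38057116, 209.16427228],
       [  0.        ,   0.        ,   1.        ]]), 'rvec': array([ 1.31263598, -2.1745478 ,  0.9821329 ]), 'tvec': array([0.3635968 , 0.34694055, 0.66407646])}
```

View pics/top0.png

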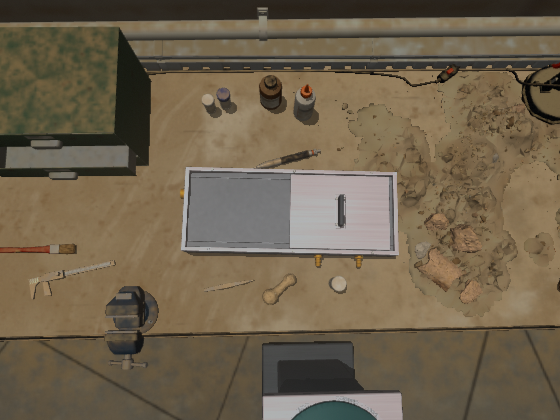

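View pics/scene0.png

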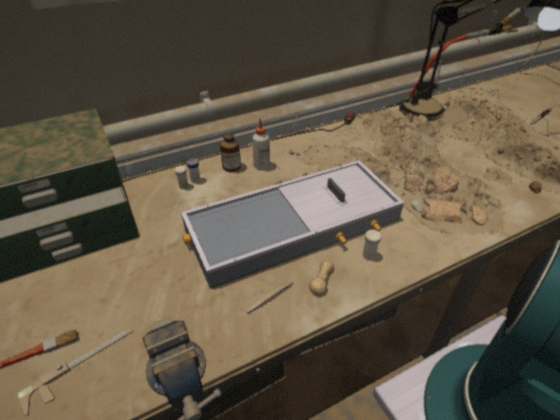

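The top view shows the box with rim corners near (187,168), (397,173), (398,254) and (182,250). The rib is at about (342,211). The toe bone, vial and tweezers lie in front of the box, and the scribe is behind it.

```bash
cat > h.py <<'E'
from cell import r,cams
import cv2,numpy as np
def cam(n):
    c=cams.camera_info(n);return c['camera_matrix'],cv2.Rodrigues(c['rvec'])[0],c['tvec'].reshape(3)
def ray(n,px,z):
    K,R,t=cam(n);o=-R.T@t;d=R.T@np.linalg.inv(K)@np.array([px[0],px[1],1.]);return o+d*(z-o[2])/d[2]
def proj(n,P):
    K,R,t=cam(n);p=(R@np.atleast_2d(P).T).T+t;p=p@K.T;return p[:,:2]/p[:,2:]
E
python3 - <<'E'
from h import *
im=cv2.imread('pics/top0.png');
cv2.imwrite('pics/c1.png',cv2.resize(im[160:264,175:405],None,fx=3.4,fy=3.4,interpolation=cv2.INTER_CUBIC))
C=[ray('top',p,.06) for p in((187,168),(397,173),(398,254),(182,250))]
print(np.round(C,4)); print('rib',ray('top',(342,211),.086))
for a,b in((0,1),(1,2),(2,3),(3,0)):print(np.linalg.norm(C[a]-C[b]),np.degrees(np.arctan2(*(C[b]-C[a])[1::-1])))
E
```

```text
[[ 0.669   0.3266  0.06  ]
 [ 0.6503 -0.1609  0.06  ]
 [ 0.4619 -0.1517  0.06  ]
 [ 0.4796  0.3349  0.06  ]]
rib [ 0.55817403 -0.02429696  0.086     ]
0.4879230879678667 -92.19158656824722
0.18867718316890753 177.18573174744526
0.4869062215342573 87.92018611472784
0.18961870970405234 -2.5036262772333253
```

View pics/c1.png

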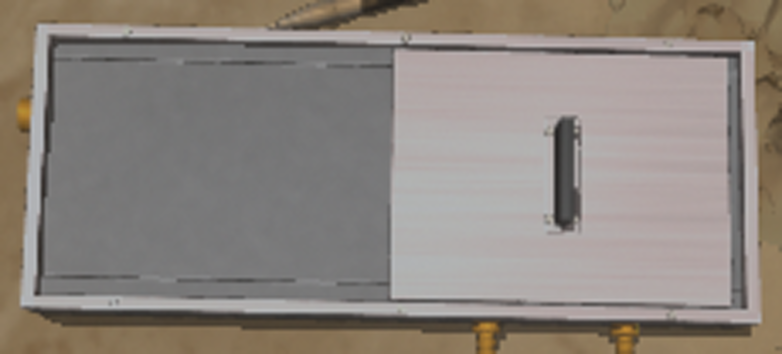

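Run:
```python
from h import *
from scipy.optimize import least_squares
px=np.array([(38,24),(754,41),(760,322),(21,303)])/3.4+[175,160]-0.35
W=np.array([ray('top',p,.06)[:2] for p in px]);B=np.array([(.097,.252),(.097,-.24),(-.097,-.24),(-.097,.252)])
f=lambda v:(B@np.array([[np.cos(v[2]),np.sin(v[2])],[-np.sin(v[2]),np.cos(v[2])]])+v[:2]-W).ravel()
s=least_squares(f,[.56,.08,0]);v=s.x;print('box',v,np.degrees(v[2]),np.round(f(v),4))
rib=ray('top',np.array((564,171))/3.4+[175,160],.086)[:2];R=np.array([[np.cos(v[2]),-np.sin(v[2])],[np.sin(v[2]),np.cos(v[2])]])
print('rib',rib,'in box',(rib-v[:2])@R)
```

```text
box [ 0.56700819  0.08281242 -0.04091086] -2.3440194690156844 [ 0.0021  0.0012  0.0007 -0.0012 -0.0008 -0.001  -0.002   0.001 ]
rib [ 0.55981023 -0.02186138] in box [-0.00291083 -0.10488061]
```

Call:
move_arm --pt "0 0 0.06 0.08 0.1 0 0" --pt "0 0 0.12 0.16 0.2 0 0" --pt "0 0 0.18 0.24 0.3 0 0" --pt "0 0 0.24 0.32 0.4 0 0" --pt "0 0 0.3 0.4 0.5 0 0" --pt "0 0 0.36 0.48 0.6 0 0" --pt "0 0 0.42 0.56 0.7 0 0" --pt "0 0 0.48 0.64 0.8 0 0" --pt "0 0 0.54 0.72 0.9 0 0" --pt "0 0 0.59 0.8 1 0 0" --pt "0 0 0.59 0.84 1 0 0" --pt "0 0 0.59 0.84 1 0 0"

```text
clock: 1.1
position: [0.5352, -0.2014, 0.2269]
ee_rot: [-180.0, 0.0, 87.7]
force: [-0.1, -1.7, 0.2]
gripper_width: 0.0002
finger_force: 0.0
```

Call:
move_arm --pt "0 0 0 0.03 0.1 -0.06 0" --pt "0 0 0 0.065 0.2 -0.12 0" --pt "0 0 0 0.065 0.3 -0.18 0" --pt "0 0 0 0.065 0.34 -0.24 0" --pt "0 0 0 0.065 0.34 -0.25 0" --pt "0 0 0 0.065 0.34 -0.25 0"

```text
clock: 1.6
position: [0.559, -0.0649, 0.1245]
ee_rot: [-179.8, -0.1, 87.9]
force: [1.0, -0.7, 0.1]
gripper_width: -0.0003
finger_force: 0.0
```

Run:
```python
from h import *
s=r.state();print(s['position'],r.tip_extent,s['clock'])
a=cams.snapshot('scene');b=cams.snapshot('wrist')
p=np.array(s['position'])-[0,0,.022];print(proj('scene',p),proj('top',p))
x,y=proj('scene',p)[0].astype(int)
a=cv2.resize(a[y-70:y+70,x-70:x+70],(420,420),interpolation=cv2.INTER_CUBIC)
cv2.imwrite('pics/s1.png',np.hstack([a,cv2.resize(b,(380,285)).copy() if 0 else cv2.copyMakeBorder(cv2.resize(b,(380,285)),0,135,0,0,0)]))
```

```text
[ 0.55904578 -0.06490955  0.12453371] 0.022 1.6
[[350.81761807 176.20023789]] [[361.61100117 209.05323981]]
```

View pics/s1.png

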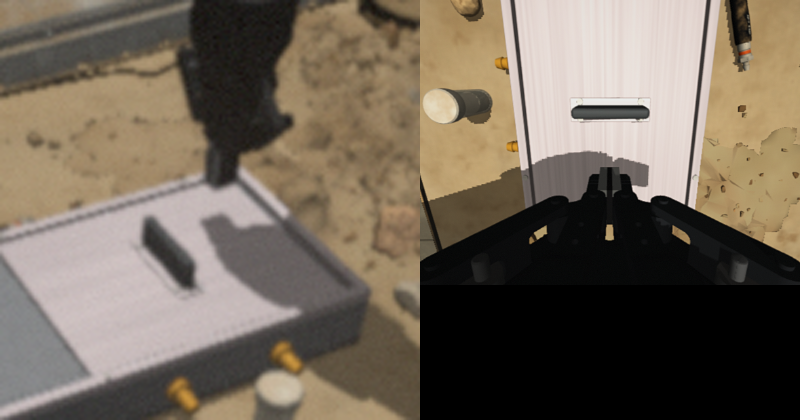

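The closed tip is at about (222,186) in the scene crop, and the calibration predicted (210,210). In the wrist part it ends near (610,168). I'll check the tip's true length before lowering.

Run:
```python
from h import *
s=r.state();p=np.array(s['position']);print(p,s['force'])
x0,y0=350-70,176-70
for d in(-.01,0,.01,.022):
    q=(proj('scene',p-[0,0,d])[0]-[x0,y0])*3
    c=cams.camera_info('wrist');T=np.linalg.inv(c['hand_eye']);w=[]
    for dx in(-.011,.011):
        u=c['camera_matrix']@(T@[dx,0,d,1])[:3];w.append((u[:2]/u[2]*380/560+[420,0]).round())
    print(d,q.round(),w)
```

```text
[ 0.56045915 -0.06788856  0.12707934] [-0.34902526 -1.27555845  0.65243959]
-0.01 [220. 173.] [array([610., 198.]), array([610., 170.])]
0 [218. 184.] [array([610., 191.]), array([610., 164.])]
0.01 [217. 194.] [array([610., 185.]), array([610., 159.])]
0.022 [215. 206.] [array([610., 178.]), array([610., 154.])]
```

Call:
move_arm --pt "0 0 0 0 0 -0.04 0" --pt "0 0 0 0 0 -0.08 0" --pt "0 0 0 0 0 -0.09 0" --pt "0 0 0 0 0 -0.09 0" --pt "0 0 0 0 0 -0.09 0"

```text
clock: 2.12
position: [0.5609, -0.0679, 0.0919]
ee_rot: [179.9, 0.0, 87.6]
force: [0.7, 0.3, 0.6]
gripper_width: 0.0002
finger_force: 0.0
```

Run:
```python
from h import *
a=cams.snapshot('scene');s=r.state();p=np.array(s['position']);print(p,s['force'],s['clock'])
x,y=proj('scene',p)[0].astype(int)
a=cv2.resize(a[y-40:y+60,x-70:x+50],None,fx=6,fy=6,interpolation=cv2.INTER_CUBIC)
for d in(0,.011,.022):
    q=(proj('scene',p-[0,0,d])[0]-[x-70,y-40])*6;cv2.circle(a,tuple(int(i) for i in q),3,(0,0,255),-1)
cv2.imwrite('pics/s2.png',np.clip(a*1.6,0,255).astype(np.uint8))
```

```text
[ 0.5610361  -0.06771399  0.09208435] [ 0.1080506  -0.05063426  0.88204757] 2.1667
```

View pics/s2.png

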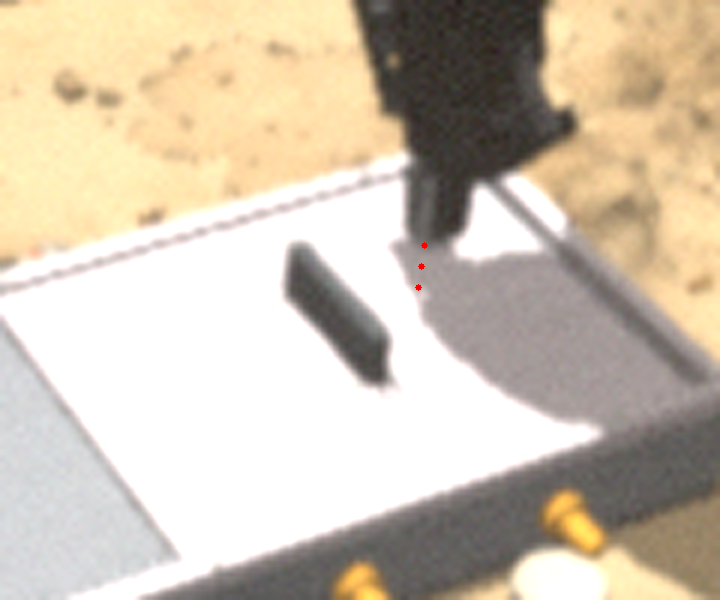

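The tip ends at about (430,240), just at the TCP dot and above the predicted tip dot at (418,287). The rib runs from (300,245) to (385,345). I'll check the scene calibration against the rib.

Run:
```python
from h import *
s=r.state();p=np.array(s['position']);x,y=proj('scene',p)[0].astype(int)
t=-.0409;R=np.array([[np.cos(t),-np.sin(t)],[np.sin(t),np.cos(t)]])
w=lambda b:np.r_[R@b[:2]+[.567,.0828],b[2]]
for b in((.035,-.105,.086),(-.035,-.105,.086),(-.035,-.105,.057),(.097,-.24,.06)):
    print(b,((proj('scene',w(b))[0]-[x-70,y-40])*6).round())
print(x,y)
# tip position if at z: ray through visible lower centre
for z in(.06,.07,.08,.09,.1):print(z,ray('scene',(x-70+432/6,y-40+238/6),z).round(4))
print('prerib x,y',w((0,-.105,0)),w((0,.127,0)),w((.035,-.06,0)),w((.035,-.155,0)))
```

```text
(0.035, -0.105, 0.086) [283. 239.]
(-0.035, -0.105, 0.086) [373. 337.]
(-0.035, -0.105, 0.057) [365. 393.]
(0.097, -0.24, 0.06) [468. 133.]
350 178
0.06 [ 0.5968 -0.1009  0.06  ]
0.07 [ 0.5865 -0.0922  0.07  ]
0.08 [ 0.5762 -0.0836  0.08  ]
0.09 [ 0.5659 -0.0749  0.09  ]
0.1 [ 0.5555 -0.0663  0.1   ]
prerib x,y [ 0.5627067  -0.02211219  0.        ] [0.57219285 0.20969379 0.        ] [0.59951741 0.02141908 0.        ] [ 0.595633   -0.07350148  0.        ]
```

Call:
move_arm --pt "0 0 0 0 0 -0.01 0" --pt "0 0 0 0 0 -0.02 0" --pt "0 0 0 0 0 -0.025 0" --pt "0 0 0 0 0 -0.025 0"

```text
clock: 2.5
position: [0.5602, -0.0671, 0.0804]
ee_rot: [-180.0, 0.0, 87.7]
force: [-0.1, 1.0, -0.5]
gripper_width: 0.0001
finger_force: 0.0
```

Call:
move_arm --pt "0 0 0 0 0 -0.003 0" --pt "0 0 0 0 0 -0.006 0" --pt "0 0 0 0 0 -0.006 0"

```text
clock: 2.75
position: [0.5603, -0.067, 0.0783]
ee_rot: [-180.0, 0.0, 87.7]
force: [-0.3, 0.8, 0.2]
gripper_width: 0.0003
finger_force: 0.0
```

Call:
move_arm --pt "0 0 0 0 0 -0.003 0" --pt "0 0 0 0 0 -0.006 0" --pt "0 0 0 0 0 -0.009 0" --pt "0 0 0 0 0 -0.009 0"

```text
clock: 3.08
position: [0.5603, -0.0671, 0.0746]
ee_rot: [-180.0, -0.0, 87.7]
force: [0.7, -0.2, -1.2]
gripper_width: -0.0002
finger_force: 0.0
```

Run:
```python
from h import *
a=cams.snapshot('scene');b=cams.snapshot('wrist');s=r.state();p=np.array(s['position']);print(p,s['force'],s['clock'])
a=cv2.resize(a[138:238,280:380],None,fx=4,fy=4,interpolation=cv2.INTER_CUBIC)
b=cv2.resize(b[140:340,180:380],(400,400),interpolation=cv2.INTER_CUBIC)
cv2.imwrite('pics/s3.png',np.clip(np.hstack([a,b])*1.5,0,255).astype(np.uint8))
```

```text
[ 0.56036707 -0.06706381  0.0748148 ] [ 0.76878222 -0.19653399 -0.26979503] 3.1833
```

View pics/s3.png

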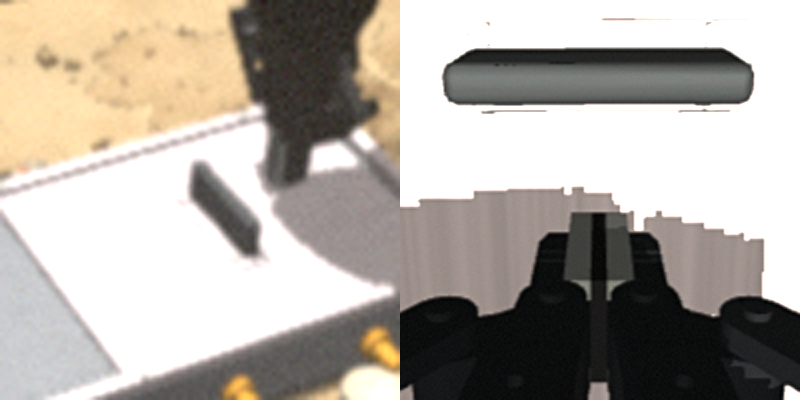

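The picture shows the tip still clear of the plate, at (285,185) in the left crop, and below the top of the rib. The height is right, so I'll push.

Call:
move_arm --pt "0 0 0 0.002 0.025 0 0" --pt "0 0 0 0.003 0.045 0 0" --pt "0 0 0 0.004 0.06 0 0" --pt "0 0 0 0.005 0.075 0 0" --pt "0 0 0 0.006 0.09 0 0" --pt "0 0 0 0.006 0.105 0 0" --pt "0 0 0 0.007 0.12 0 0" --pt "0 0 0 0.007 0.135 0 0" --pt "0 0 0 0.008 0.15 0 0"

```text
clock: 3.93
position: [0.5636, -0.0067, 0.0749]
ee_rot: [-180.0, 0.0, 87.7]
force: [-0.3, -5.1, 1.9]
gripper_width: 0.0
finger_force: 2.4
```

Call:
move_arm --pt "0 0 0 0.001 0.02 0 0" --pt "0 0 0 0.002 0.04 0 0" --pt "0 0 0 0.003 0.06 0 0" --pt "0 0 0 0.003 0.08 0 0" --pt "0 0 0 0.004 0.1 0 0" --pt "0 0 0 0.005 0.12 0 0" --pt "0 0 0 0.006 0.14 0 0" --pt "0 0 0 0.007 0.16 0 0" --pt "0 0 0 0.007 0.18 0 0" --pt "0 0 0 0.008 0.2 0 0" --pt "0 0 0 0.009 0.22 0 0" --pt "0 0 0 0.01 0.24 0 0"

```text
clock: 4.93
position: [0.5675, 0.0896, 0.0749]
ee_rot: [-180.0, 0.0, 87.7]
force: [0.0, -5.3, 4.7]
gripper_width: 0.0
finger_force: 2.8
```

Call:
move_arm --pt "0 0 0 0.001 0.02 0 0" --pt "0 0 0 0.002 0.04 0 0" --pt "0 0 0 0.003 0.06 0 0" --pt "0 0 0 0.003 0.08 0 0" --pt "0 0 0 0.004 0.1 0 0" --pt "0 0 0 0.005 0.12 0 0" --pt "0 0 0 0.006 0.14 0 0" --pt "0 0 0 0.007 0.16 0 0" --pt "0 0 0 0.007 0.18 0 0" --pt "0 0 0 0.007 0.19 0 0" --pt "0 0 0 0.007 0.195 0 0"

```text
clock: 5.85
position: [0.5701, 0.1679, 0.0748]
ee_rot: [-180.0, 0.0, 87.8]
force: [-0.6, -5.9, 4.6]
gripper_width: 0.0003
finger_force: 3.1
```

Call:
move_arm --pt "0 0 0 0 0.01 0 0" --pt "0 0 0 0.001 0.02 0 0" --pt "0 0 0 0.001 0.03 0 0" --pt "0 0 0 0.001 0.035 0 0" --pt "0 0 0 0.001 0.04 0 0" --pt "0 0 0 0.001 0.044 0 0"

```text
clock: 6.35
position: [0.5708, 0.1843, 0.0748]
ee_rot: [-180.0, 0.0, 87.7]
force: [-0.1, -5.4, 3.2]
gripper_width: 0.0001
finger_force: 2.7
```

Run:
```python
from h import *
a=cams.snapshot('top');s=r.state();p=np.array(s['position']);print(p,s['force'],s['clock'])
cv2.imwrite('pics/t2.png',cv2.resize(a[160:264,175:405],None,fx=3.4,fy=3.4,interpolation=cv2.INTER_CUBIC))
```

```text
[0.57076714 0.18466613 0.07484143] [ 0.68536698 -4.73682348  2.12779345] 6.4
```

View pics/t2.png

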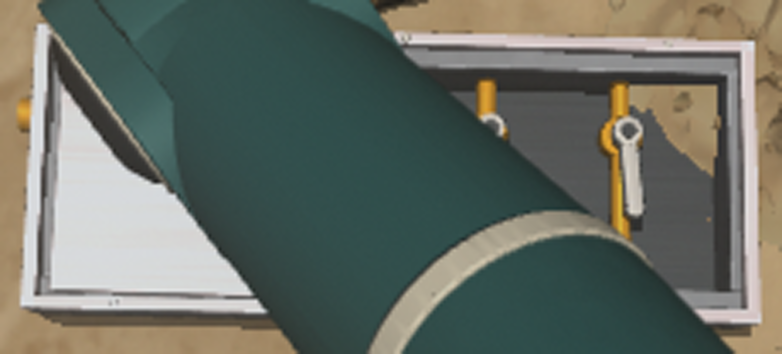

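The cover is nearly at the far end. The handle at (628,170) is the plain one, at box y = -155, so the disc handle is the one at y = -60. I'll nudge the cover on to its stop.

Call:
move_arm --pt "0 0 0 0 0.005 0 0" --pt "0 0 0 0 0.01 0 0" --pt "0 0 0 0 0.014 0 0" --pt "0 0 0 0 0.016 0 0"

```text
clock: 6.73
position: [0.5708, 0.1908, 0.0748]
ee_rot: [-180.0, 0.0, 87.7]
force: [0.3, -5.4, 3.2]
gripper_width: -0.0
finger_force: 2.6
```

Call:
move_arm --pt "0 0 0 0 0.003 0 0" --pt "0 0 0 0 0.006 0 0" --pt "0 0 0 0 0.006 0 0"

```text
clock: 6.98
position: [0.5709, 0.1922, 0.0748]
ee_rot: [-180.0, 0.1, 87.7]
force: [0.8, -10.2, 5.7]
gripper_width: 0.0001
finger_force: 4.7
```

Call:
move_arm --pt "0 0 0 0 -0.05 0 0" --pt "0 0 0 0 -0.08 0.1 0" --pt "0 0 0 0 -0.16 0.2 0" --pt "0 0 0 0 -0.26 0.3 0" --pt "0 0 0 0 -0.36 0.3 0" --pt "0 0 0 0 -0.46 0.3 0" --pt "0 0 0 0 -0.56 0.3 0" --pt "0 0 0 0 -0.66 0.3 0" --pt "0 0 0 0 -0.72 0.3 0" --pt "0 0 0 0 -0.72 0.3 0" --pt "0 0 0 0 -0.72 0.3 0"

```text
clock: 7.9
position: [0.5706, -0.0965, 0.1946]
ee_rot: [-180.0, -0.0, 87.5]
force: [0.1, 1.5, 0.7]
gripper_width: 0.0002
finger_force: 0.0
```

Run:
```python
from h import *
from scipy.spatial.transform import Rotation as Ro
s=r.state();b=cams.snapshot('wrist');p=np.array(s['position']);print(p,s['force'],s['clock'])
c=cams.camera_info('wrist');K=c['camera_matrix'];He=c['hand_eye'];Rt=Ro.from_euler('xyz',s['ee_rot'],degrees=True).as_matrix()
t=-.0409;R=np.array([[np.cos(t),-np.sin(t)],[np.sin(t),np.cos(t)]])
def pj(q):
    q=Rt.T@(q-p);u=K@(np.linalg.inv(He)@np.r_[q,1])[:3];return u[:2]/u[2]
for bx in((.035,-.06,.046),(.035-.046,-.06,.046),(.035,-.155,.046),(.035-.046,-.155,.046)):
    q=np.r_[R@bx[:2]+[.567,.0828],bx[2]];u=pj(q);print(bx,u.round(1));cv2.circle(b,tuple(int(i) for i in u),2,(0,0,255),-1)
np.savez('w.npz',p=p,Rt=Rt)
cv2.imwrite('pics/w2.png',b)
```

```text
[ 0.57057596 -0.09650966  0.19456959] [0.09715435 1.46726325 0.73165811] 7.9
(0.035, -0.06, 0.046) [306.6  62. ]
(-0.010999999999999996, -0.06, 0.046) [253.6  62.2]
(0.035, -0.155, 0.046) [304.5 171.1]
(-0.010999999999999996, -0.155, 0.046) [256.1 171.2]
```

View pics/w2.png

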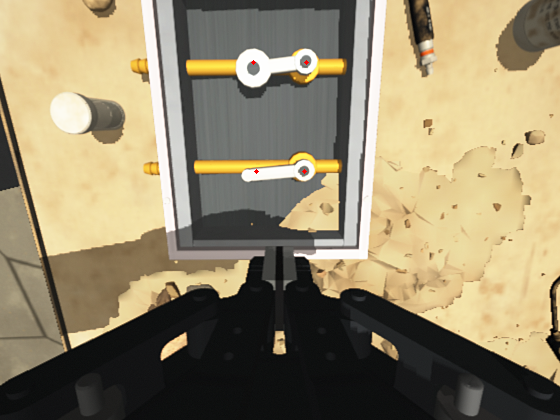

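Predicted hub dots fall on both hubs, at (306,62) and (304,171). The disc is at (253,68), about 0.1 rad open, and the plain handle is below it. The cover is parked. Next I'll put the tool behind the disc, between it and the well's end wall.

Call:
move_arm --pt "0 0 0 -0.01 0.09 0 0" --pt "0 0 0 -0.02 0.18 0 0" --pt "0 0 0 -0.03 0.27 0 0" --pt "0 0 0 -0.039 0.36 0 0" --pt "0 0 0 -0.039 0.39 -0.08 0" --pt "0 0 0 -0.039 0.39 -0.16 0" --pt "0 0 0 -0.039 0.39 -0.24 0" --pt "0 0 0 -0.039 0.39 -0.31 0" --pt "0 0 0 -0.039 0.39 -0.31 0" --pt "0 0 0 -0.039 0.39 -0.31 0"

```text
clock: 8.78
position: [0.5544, 0.0629, 0.0706]
ee_rot: [-179.9, -0.0, 87.8]
force: [-0.2, 0.3, 0.3]
gripper_width: 0.0002
finger_force: 0.0
```

Run:
```python
from h import *
a=cams.snapshot('scene');b=cams.snapshot('wrist');s=r.state();p=np.array(s['position']);print(p,s['force'],s['clock'])
x,y=proj('scene',p)[0].astype(int)
a=cv2.resize(a[y-40:y+60,x-50:x+50],None,fx=4,fy=4,interpolation=cv2.INTER_CUBIC)
b=cv2.resize(b[140:340,180:380],(400,400),interpolation=cv2.INTER_CUBIC)
cv2.imwrite('pics/s4.png',np.clip(np.hstack([a,b])*1.3,0,255).astype(np.uint8))
t=-.0409;R=np.array([[np.cos(t),-np.sin(t)],[np.sin(t),np.cos(t)]])
for th in np.radians([0,7,14,21,28,35,42,49,56,63,70,77,84,90]):
    u=np.array([-np.cos(th),-np.sin(th)]);m=np.array([np.sin(th),-np.cos(th)])
    w=R@(np.array([.035,-.06])+.045*u-.028*m)+[.567,.0828]
    print(round(np.degrees(th)),w.round(4),'wz',round(th/2,3))
```

```text
[0.55602565 0.06238613 0.07263726] [0.29757889 0.29869282 0.20466901] 8.8833
0 [0.5557 0.0512] wz 0.0
7 [0.5524 0.0457] wz 0.061
14 [0.5498 0.0397] wz 0.122
21 [0.5479 0.0336] wz 0.183
28 [0.5468 0.0272] wz 0.244
35 [0.5465 0.0207] wz 0.305
42 [0.547  0.0143] wz 0.367
49 [0.5483 0.0079] wz 0.428
56 [0.5503 0.0018] wz 0.489
63 [ 0.5531 -0.0041] wz 0.55
70 [ 0.5565 -0.0096] wz 0.611
77 [ 0.5606 -0.0146] wz 0.672
84 [ 0.5653 -0.019 ] wz 0.733
90 [ 0.5697 -0.0224] wz 0.785
```

View pics/s4.png

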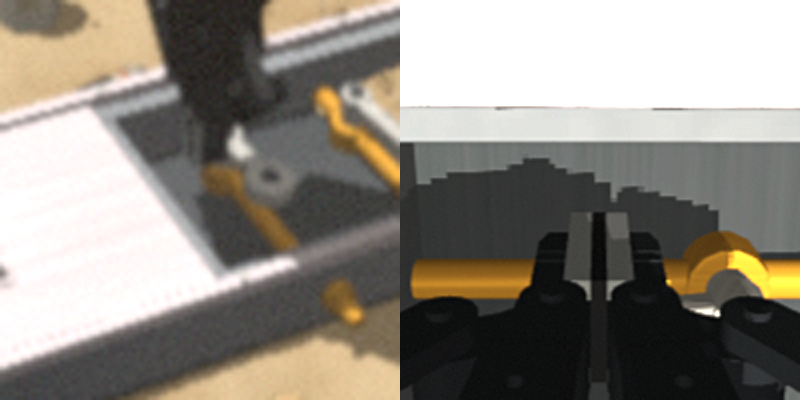

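The left crop shows the tip above the well between the deck edge and the disc, which is at (268,178). The path down is clear, so I'll descend slowly and watch the force.

Call:
move_arm --pt "0 0 0 0 -0.006 -0.02 0" --pt "0 0 0 0 -0.006 -0.04 0" --pt "0 0 0 0 -0.006 -0.055 0" --pt "0 0 0 0 -0.006 -0.065 0" --pt "0 0 0 0 -0.006 -0.065 0"

```text
clock: 9.3
position: [0.5547, 0.0589, 0.044]
ee_rot: [-179.9, 0.0, 87.7]
force: [-0.3, 1.0, -0.3]
gripper_width: -0.0001
finger_force: 0.0
```

Call:
move_arm --pt "0 0 0 0 0 -0.01 0" --pt "0 0 0 0 0 -0.02 0" --pt "0 0 0 0 0 -0.03 0" --pt "0 0 0 0 0 -0.03 0"

```text
clock: 9.63
position: [0.5548, 0.0589, 0.0321]
ee_rot: [-179.9, 0.0, 87.7]
force: [1.1, -0.4, -0.5]
gripper_width: -0.0003
finger_force: 0.0
```

Call:
move_arm --pt "0 0 0 0 -0.01 0 0" --pt "0 0 0 0 -0.02 0 0" --pt "0 0 0.03 -0.003 -0.027 0 0" --pt "0 0 0.06 -0.006 -0.033 0 0" --pt "0 0 0.09 -0.01 -0.04 0 0" --pt "0 0 0.12 -0.012 -0.048 0 0" --pt "0 0 0.15 -0.015 -0.055 0 0" --pt "0 0 0.18 -0.017 -0.063 0 0" --pt "0 0 0.21 -0.019 -0.071 0 0" --pt "0 0 0.24 -0.02 -0.079 0 0"

```text
clock: 10.47
position: [0.5472, 0.027, 0.0331]
ee_rot: [180.0, 0.0, 115.4]
force: [-1.3, 2.9, -0.5]
gripper_width: -0.0003
finger_force: 1.2
```

Call:
move_arm --pt "0 0 0.03 0 -0.008 0 0" --pt "0 0 0.06 -0.001 -0.016 0 0" --pt "0 0 0.09 0 -0.024 0 0" --pt "0 0 0.12 0 -0.032 0 0" --pt "0 0 0.15 0.002 -0.04 0 0" --pt "0 0 0.18 0.004 -0.048 0 0" --pt "0 0 0.21 0.006 -0.056 0 0" --pt "0 0 0.24 0.009 -0.064 0 0" --pt "0 0 0.27 0.012 -0.071 0 0" --pt "0 0 0.3 0.016 -0.078 0 0" --pt "0 0 0.33 0.02 -0.085 0 0" --pt "0 0 0.36 0.024 -0.092 0 0"

```text
clock: 11.47
position: [0.5568, -0.01, 0.033]
ee_rot: [-180.0, 0.0, 156.6]
force: [-1.8, 0.4, 0.4]
gripper_width: -0.0002
finger_force: 0.9
```

Call:
move_arm --pt "0 0 0.03 0.005 -0.006 0 0" --pt "0 0 0.06 0.01 -0.012 0 0" --pt "0 0 0.09 0.016 -0.018 0 0" --pt "0 0 0.12 0.022 -0.024 0 0" --pt "0 0 0.15 0.028 -0.028 0 0" --pt "0 0 0.175 0.033 -0.032 0 0" --pt "0 0 0.175 0.033 -0.032 0 0"

```text
clock: 12.05
position: [0.5701, -0.0231, 0.0329]
ee_rot: [-180.0, -0.0, 176.6]
force: [-0.4, 0.3, 0.2]
gripper_width: 0.0001
finger_force: 0.0
```

Call:
move_arm --pt "0 0 0 0.003 0 0 0" --pt "0 0 0 0.006 0 0 0" --pt "0 0 0 0.006 0 0 0"

```text
clock: 12.3
position: [0.5707, -0.023, 0.0325]
ee_rot: [-179.9, -0.2, 176.4]
force: [-12.5, -3.1, 8.0]
gripper_width: 0.0002
finger_force: 6.1
```

It's against the stop, at 12 N. I'll back off and check.

Call:
move_arm --pt "0 0 0 -0.02 0 0 0" --pt "0 0 0 -0.04 0 0 0" --pt "0 0 0 -0.04 0 0.08 0" --pt "0 0 0 -0.04 0 0.16 0" --pt "0 0 0 -0.04 0 0.25 0" --pt "0 0 0 -0.04 0 0.35 0" --pt "0 0 0 -0.04 -0.1 0.4 0" --pt "0 0 0 -0.1 -0.2 0.4 0" --pt "0 0 0 -0.1 -0.3 0.4 0" --pt "0 0 0 -0.1 -0.4 0.4 0" --pt "0 0 0 -0.1 -0.5 0.4 0" --pt "0 0 0 -0.1 -0.6 0.4 0"

```text
clock: 13.3
position: [0.5315, -0.2645, 0.1932]
ee_rot: [-179.9, 0.0, 176.4]
force: [1.5, 0.3, -0.7]
gripper_width: 0.0
finger_force: 0.0
```

Call:
move_arm --pt "0 0 0 -0.05 -0.1 0 0" --pt "0 0 0 -0.1 -0.2 0 0" --pt "0 0 0 -0.1 -0.2 0 0" --pt "0 0 0 -0.1 -0.2 0 0"

```text
clock: 13.63
position: [0.4902, -0.3454, 0.1924]
ee_rot: [-179.9, -0.0, 176.2]
force: [0.7, 0.3, 0.1]
gripper_width: -0.0002
finger_force: 0.0
```

Run:
```python
from h import *
a=cams.snapshot('top');s=r.state();print(s['position'],s['force'],s['clock'])
cv2.imwrite('pics/t3.png',cv2.resize(a[155:305,175:405],None,fx=3.4,fy=3.4,interpolation=cv2.INTER_CUBIC))
```

```text
[ 0.49146573 -0.34308115  0.19273626] [ 0.76972853  1.17053601 -0.52782804] 13.6833
```

View pics/t3.png

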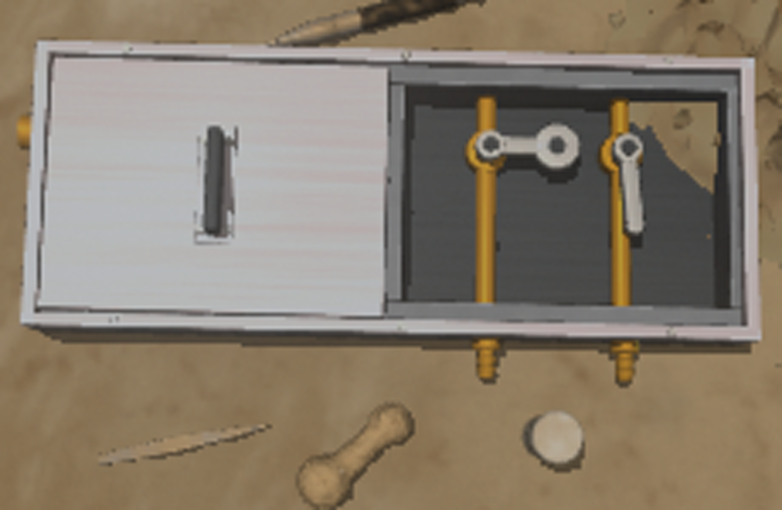

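The cover is at the far stop. The disc handle runs from its hub at (490,145) to (557,146), parallel to the box, so it is shut. The plain handle and the loose things haven't moved.

```bash
python3 -c "
from cell import r
print(r.finish_job())"
```

```text
the job is handed in; nothing more can be done
None
```

I slid the cover to the far stop and pushed the disc handle shut against its stop, leaving the plain handle and the loose things where they were; the job was handed in at about 14 s, with no verdict shown.

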